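# Undock the blade cassette of the vegetable cutter

### The job

Take the blade cassette out of its steel dock for washing: swing the cam latch handle round over its hump until it drops into its low open notch, then push the release button in the cassette's well down and keep it down while you draw the cassette straight out of the dock. Slide it along the worktop, past the things standing in the way, onto the ribbed drain mat and let go, so that it lies flat and wholly on the mat. Leave the latch open, do not force the clip or lift the cassette off the worktop, and do not push away or knock over the things standing around.

Things in the scene. Friction and masses are not known exactly. Their poses are not given: they have to be found in the camera images.
- dock: Steel dock, fixed, 175 x 86 x 52 mm with its latch bracket. Origin on the worktop in the middle of its mouth; own +y points into the dock (the cassette comes out along own -y), z up. Side walls 43 mm high, inner faces at x = +-47.5 mm, run from y = 0 to 86 mm; a crossbar over the mouth (y 0 to 12, z 43 to 52 mm) stops the cassette's hook; another lies at y 70 to 86 mm.
- cassette: Loose aluminium blade cassette, 90 (x) x 170 (y) x 38 (z) mm, about 0.4 kg, on the worktop; origin under its centre. Docked, its axes are the dock's and its origin is at dock y = -10 mm: the rear 75 mm are in the dock, the nose half (own -y) sticks out; about 80 mm of straight travel frees it. The nose half has an open well whose floor is the release button.
- release (a joint): Travel of the release button in m: 0 = up, 0.010 = fully down, against a spring (3 N at first, 6 N at the bottom); it springs up when let go. A tongue joins it to a hook that stands up behind the crossbar over the dock's mouth; pressed 8 mm or more the hook clears the bar, and it has passed the bar after 24 mm of travel.
- release_top (a point): Centre of the top face (48 x 60 mm) of the release button, at cassette y = -45 mm: 26 mm above the worktop when up, 16 mm when down; axes as the cassette's. It is the floor of a well 52 (x) x 64 (y) mm inside, rim 38 mm above the worktop, wall on the nose side 8 mm thick, the rear wall has a 20 mm slot for the tongue. Fingertips in the well can press the button and pull on its walls.
- latch_arm (a joint): Angle of the latch handle in rad: 0 = shut (arm lies along the dock's +x, across the dock, and a disc under it blocks the cassette); 1.75 = open (counter-clockwise seen from above; the arm then points about along the dock's +y). It takes about 5 N at the knob to push it over the hump at 0.87; beyond, it is drawn on into the open notch.
- latch_lift (a joint): Height of the latch handle in m as it rides on its cam: within 0.001 of 0 in the shut and open notches, about 0.010 on the hump between.
- latch_knob (a point): Top centre of the upright round knob at the end of the latch arm, 22 mm in diameter. The knob stands free from 68 to 102 mm above the worktop (up to 11 mm higher on the hump), 75 mm from the pivot.
- latch_pivot (a point): Fixed point on the upright pivot axis of the latch handle, 64 mm above the worktop, at dock x = -67 mm, y = 34 mm. Its axes are the dock's. Keep the wrist clear of the fryer behind: its basket handle juts out at world x 0.48 to 0.62, y 0.31 to 0.34, z 0.34 to 0.37 m.
- mat: Thin dark ribbed drain mat lying on the worktop, 190 (x) x 260 (y) x 1 mm, fixed, no step at its edge. Origin at its centre. Beyond it, to the right of the dock (world y < -0.10 m), fixed boards and pans cover the worktop from about world x = 0.57 m on; the worktop's front edge is at about x = 0.38 m.
- corner0 (a point): Lower corner of the cassette at own x = -45, y = -85 mm (nose).
- corner1 (a point): Lower corner of the cassette at own x = +45, y = -85 mm (nose).
- corner2 (a point): Lower corner of the cassette at own x = -45, y = +85 mm (rear).
- corner3 (a point): Lower corner of the cassette at own x = +45, y = +85 mm (rear).
- spice: Spice jar with red cap, 44 mm in diameter, 105 mm high, loose, light. It or the pepper mill stands at the edge of the worktop between dock and mat, the other behind the dock. Origin under its centre.
- mill: Pepper mill, 44 mm in diameter, 90 mm high, loose, light; it swaps places with the spice jar. Origin under its centre.
- jar: Clear jar with metal lid, 84 mm in diameter, 105 mm high, loose, standing on the far side of the cassette. Origin under its centre.
- pan: Small steel pan, 162 x 176 x 65 mm, standing beyond the mat, loose. Origin under its centre.
- bottle: Short squeeze bottle, 67 mm in diameter, 145 mm high, standing behind the dock, loose. Origin under its centre.
- lemon2: Lemon, 71 x 53 x 51 mm, lying between mat and pan, loose. Origin under its centre.

How it is judged:
On the way, in this order (a step that is already met when the one before it is completed fails the run):
1. the latch handle has dropped into its open notch while the cassette is still docked (value of joint latch_arm above 1.6 rad and value of joint latch_lift below 0.003 m and distance of cassette from where it was at the start of the episode below 0.01 m), for 0.1 s.
2. the release button is held down while the cassette is being drawn out (value of joint release above 0.005 m and y of cassette in the frame of dock between -0.08 and -0.018 m), for 0.05 s.
3. the cassette is right out of the dock (y of cassette in the frame of dock below -0.09 m), for 0.05 s.
At the end, for the whole second after the job is handed in: All four lower corners of the cassette lie over the mat (2 mm overhang allowed), it is flat (tilt under 0.05 rad), within 6 mm of the worktop and at rest, its button has sprung up (under 2 mm), and the latch handle is in its open notch (over 1.6 rad, lift under 3 mm) (x of corner0 in the frame of mat between -0.097 and 0.097 m and y of corner0 in the frame of mat between -0.132 and 0.132 m and x of corner1 in the frame of mat between -0.097 and 0.097 m and y of corner1 in the frame of mat between -0.132 and 0.132 m and x of corner2 in the frame of mat between -0.097 and 0.097 m and y of corner2 in the frame of mat between -0.132 and 0.132 m and x of corner3 in the frame of mat between -0.097 and 0.097 m and y of corner3 in the frame of mat between -0.132 and 0.132 m and angle between cassette's own z axis and vertical below 0.05 rad and height (world z) of cassette below 0.006 m and linear speed of cassette below 0.02 m/s and value of joint release below 0.002 m and value of joint latch_arm above 1.6 rad and value of joint latch_lift below 0.003 m); the robot touches nothing.
It fails at once if a bystander is shifted more tha 20 mm or tipped over (distance of any of spice, mill, jar, pan, bottle, lemon2 from where it was at the start of the episode above 0.02 m or angle between any of spice, mill, jar, pan, bottle's own z axis and vertical above 0.5 rad).
It fails at once if the cassette is lifted more than 15 mm off the worktop (height (world z) of cassette above 0.015 m).
It fails at once if the cassette is forced against the dock with more than 60 N (contact force between cassette and dock above 60 N).
It also fails if it takes over 58 s, if anything falls off the work surface, if the arm or the gripper's body presses on something with over 40 N, if the wrist force passes 120 N, or if a joint passes its speed limit or range.

### The arm

A 6-joint arm with a two-finger parallel gripper is mounted at the origin on a cart in front of the work surface, level with it; the furniture and walls round the work are solid. World frame = base frame: x ahead of the robot, y to its left, z up, the work surface at z = 0. Lengths are in m, angles in rad, forces in N, time in s.
With the tool pointing down it reaches from about 0.375 to 0.9 m from the base axis. Payload 3.1 kg.
Tool frame: the origin (TCP) lies where the fingers leave the gripper's body, on its centre line; the fingertips stand 70 mm ahead of it and the grasp point (between the pads) lies 51 mm ahead of it; z points along the fingers, y is the line along which they close (so a half turn about z gives the same grasp; the last joint's range is limited). The gripper opens to 87 mm and grips with 3 to 60 N. Pads are 19 mm wide; open, the fingers measure 117 mm over their backs; the gripper's body (75 mm by 190 mm) begins 51 mm behind the grasp point.
Start: joints at [-1.413, 0.527, 1.433, -0, 1.181, -0.178], TCP at [0.206, -0.59, 0.292] pointing down, gripper open.
Joint ranges: [-3.08, 3.08], [-0.75, 2.2], [0.22, 2.44], [-1.43, 4.57], [0, 2.65], [-2.85, 2.85]. Speed limits (rad/s): [2.79, 2.79, 3.14, 3.14, 3.14, 3.14].

### API

Orientations are given as a unit quaternion [x, y, z, w].
In Python, from rig import robot gives the robot as it stands.
- The arm moves only by the tool send_rows, never from a script. Its argument "deltas" is text: rows parted by semicolons, each of 7 numbers parted by spaces: the shift along the tool's x, y, z in mm, then the turn, a rotation vector about the tool's x, y, z in degrees, then the opening, from 0 (shut) to 1 (fully open). A call has 1 to 10 rows; each row shifts and turns the commanded pose from where the row before left it, along the tool's axes as they then stand; what a row does not reach is not made up. A row lasts 1/8 s, in which the tool goes at most 62.5 mm and 10.7 degrees, less where a joint would pass 70% of its speed; a pose out of reach is approached as far as the arm can. A call is refused whole if a number of a shift passes 62.5 or a number of a turn 10.7, either way. A call with a gripper value outside its range is refused whole. The fingers move at their own pace and stop on an object; "newtons" is the grip in N (left out, the last holds). Time passes only in rows, so rows that do not move let the fingers close. It gives the time, the measured TCP pose, the force, the opening and the grip force at its end, in the units of the state.
- robot.get_obs(): the state, without advancing time (a new reading comes with each control period).
- robot.camera(name): name is "scene" or "top" or "wrist"; returns a dict with "image" (384x512x3 uint8, red, green, blue), "depth" (384x512 float32, m along the optical axis (not along the pixel's ray), 0 where there is no reading), "fovy" (degrees; the focal length in pixels is half the picture's height over the tangent of half this angle, whatever the lens; pixels are square), "cx", "cy" (the principal point, pixels), "rvec" (rotation vector, rad) and "tvec" (3), from world to camera coordinates, as OpenCV has them. Camera axes: x right, y down, z forward; pixel columns grow to the right and rows downward; lengths in m; the calibration is good to about 2 mm. A picture is of the moment at which its call begins.
- robot.hand_in(): hands the job in; it is judged then, once.
Trained networks look in the newest picture that a camera, given by its name, has taken for a name from the list of things; names that differ only in an ending like _2 or _b are one class to them, and where a whole thing is asked for, a point or a joint stands for the part that bears it (a point fixed in the world has none). Each returns a list of dicts, best first, with "p" (0 to 1); they miss things now and then, are a little off and sometimes report something else, mostly with a low value. They report only what shows in the picture. A call takes as long as a camera call.
- robot.find_in(camera, thing): "box" ([left, top, right, bottom] in pixels, round what is visible of it).
- robot.cut_out(camera, thing): "region" (384x512 bool, what is visible of it) and "box" ([left, top, right, bottom] in pixels, round what is visible of it).
The state is a dict: "time": time; "q": joint angles; "joint_velocities": joint speeds; "joint_torque": joint torques, N m; "position": TCP position; "tool_rot": TCP orientation; "ft_force": force on the tool from outside, world axes, zero at the start; "moment": the same for the moment, N m; "grip_width": finger opening in m; "grip_force": force on a finger pad.
Only numpy, scipy, OpenCV 4.12 (cv2) and the standard library are available. Lean on these libraries where they do the work, as an engineer would, in place of code of your own. Each camera call takes 0.05 s, during which the arm holds its last target. There are 200 camera calls.

## Working session

There is one attempt and no reset: what is moved stays moved. The work goes in short steps, Python scripts to look and compute and a tool call to move; the robot and the scene stay as the last step left them, time stands still between calls to the robot, and variables do not carry over. Pictures are saved under pics/ and viewed, at most 10 in all, crops included, and the job is handed in when it is done.

Besides the shell and the picture viewer there is one more tool, called after ">>>" as name(argument=value, ...) on one line, values as JSON. send_rows: Moves the arm, as the interface text tells. Its arguments: {"type":"object","properties":{"deltas":{"type":"string"},"newtons":{"type":"number"}},"required":["deltas"]}

```bash
ls; mkdir -p pics; cat > h.py <<'E'
import numpy as np, cv2
from rig import robot
from scipy.spatial.transform import Rotation as R
def cam(n):
    c=robot.camera(n); c['f']=c['image'].shape[0]/2/np.tan(np.radians(c['fovy'])/2)
    c['R']=cv2.Rodrigues(np.array(c['rvec'],float))[0]; c['t']=np.array(c['tvec'],float).ravel(); return c
def cloud(c):
    d=c['depth']; v,u=np.indices(d.shape)
    p=np.stack([(u-c['cx'])/c['f']*d,(v-c['cy'])/c['f']*d,d],-1)
    w=(p-c['t'])@c['R']; w[d<=0]=np.nan; return w
def proj(c,p):
    q=c['R']@np.array(p,float)+c['t']; return c['f']*q[0]/q[2]+c['cx'],c['f']*q[1]/q[2]+c['cy']
def save(n,im): cv2.imwrite(n,im[...,::-1])
E
python3 - <<'E'
from h import *
o=robot.get_obs(); print(o['time'],o['position'],o['tool_rot'])
for n in ['top','scene']:
    c=cam(n); save(f'pics/{n}0.png',c['image']); W=cloud(c)
    for t in ['dock','cassette','mat','latch_knob','release_top','spice','mill','jar','pan','bottle','lemon2']:
        for r in robot.cut_out(n,t)[:2]:
            P=W[r['region']]; P=P[~np.isnan(P[:,0])]
            if len(P): print(n,t,round(r['p'],2),[int(x) for x in r['box']],np.round(np.percentile(P,[3,50,97],axis=0),3).tolist())
E
```

```text
pics
0.0 [ 0.20588077 -0.58951668  0.29127749] [ 9.85939613e-01  1.67098628e-01  2.24045396e-05 -1.06183952e-03]
top dock 0.82 [199, 207, 226, 251] [[0.392, 0.087, 0.003], [0.445, 0.127, 0.049], [0.543, 0.172, 0.098]]
top dock 0.5 [211, 211, 218, 242] [[0.407, 0.11, 0.039], [0.462, 0.122, 0.071], [0.502, 0.134, 0.103]]
top cassette 0.62 [202, 207, 251, 238] [[0.435, -0.004, 0.005], [0.48, 0.065, 0.03], [0.527, 0.151, 0.052]]
top cassette 0.52 [217, 217, 242, 228] [[0.463, 0.005, 0.02], [0.483, 0.039, 0.026], [0.501, 0.104, 0.048]]
top mat 0.56 [307, 179, 372, 234] [[0.383, -0.45, -0.005], [0.433, -0.372, 0.001], [0.534, -0.23, 0.007]]
top latch_knob 0.46 [210, 214, 222, 243] [[0.406, 0.112, 0.044], [0.448, 0.122, 0.071], [0.499, 0.134, 0.103]]
top release_top 0.75 [217, 215, 248, 229] [[0.462, 0.003, 0.02], [0.482, 0.037, 0.026], [0.501, 0.101, 0.047]]
top release_top 0.62 [90, 223, 115, 258] [[0.487, 0.46, 0.001], [0.499, 0.486, 0.09], [0.554, 0.519, 0.128]]
top spice 0.38 [377, 151, 436, 194] [[0.433, -0.709, -0.003], [0.528, -0.648, 0.026], [0.582, -0.549, 0.067]]
top mill 0.48 [1
[... 1660 characters left out ...]
03], [0.419, 0.292, 0.036], [0.463, 0.317, 0.069]]
scene jar 0.85 [244, 166, 259, 189] [[0.673, 0.003, 0.014], [0.689, 0.025, 0.068], [0.729, 0.071, 0.109]]
scene jar 0.64 [187, 182, 208, 206] [[0.414, 0.107, 0.01], [0.474, 0.117, 0.07], [0.561, 0.202, 0.104]]
scene pan 0.59 [341, 225, 404, 272] [[0.432, -0.709, 0.002], [0.548, -0.626, 0.038], [0.584, -0.551, 0.068]]
scene bottle 0.58 [339, 226, 404, 271] [[0.432, -0.709, 0.002], [0.548, -0.627, 0.038], [0.582, -0.551, 0.068]]
scene lemon2 0.68 [197, 191, 234, 214] [[0.431, -0.013, 0.008], [0.468, 0.031, 0.031], [0.517, 0.143, 0.043]]
scene lemon2 0.5 [319, 242, 338, 259] [[0.396, -0.537, 0.016], [0.411, -0.52, 0.04], [0.438, -0.495, 0.053]]
```

```bash
python3 - <<'E'
from h import *
import cv2
a=cv2.imread('pics/top0.png')[145:270,80:440]
cv2.imwrite('pics/top_c.png',cv2.resize(a,(792,275),interpolation=cv2.INTER_CUBIC))
c=cam('top');W=cloud(c)
# dock/cassette: top-down rasters
V=W.reshape(-1,3)
s=(V[:,0]>.38)&(V[:,0]<.58)&(V[:,1]>-.05)&(V[:,1]<.22)
def rect(lo,hi,xr,yr,l):
    m=(V[:,2]>lo)&(V[:,2]<hi)&(V[:,0]>xr[0])&(V[:,0]<xr[1])&(V[:,1]>yr[0])&(V[:,1]<yr[1])
    P=V[m].astype(np.float32); r=cv2.minAreaRect(P[:,:2].copy()); print(l,len(P),np.round(r[0],4),np.round(r[1],4),round(r[2],2),'z',np.median(P[:,2]))
rect(.033,.042,(.40,.56),(-.05,.072),'cassette top nose')
rect(.090,.108,(.38,.56),(.05,.2),'knob')
rect(.046,.057,(.38,.58),(.05,.22),'bars')
rect(.062,.08,(.38,.58),(.05,.22),'arm')
print('px/m', c['f'], c['R'], -c['R'].T@c['t'])
E
```

```text
cassette top nose 220 [0.4797 0.0321] [0.0866 0.0965] 85.41 z 0.03755419
knob 37 [0.498  0.1165] [0.0233 0.0188] 20.32 z 0.098002285
bars 248 [0.4709 0.1202] [0.1051 0.1552] 85.2 z 0.051057644
arm 118 [0.4637 0.1245] [0.1278 0.0391] 8.94 z 0.06854475
px/m 447.16373353632815 [[-0.27434653 -0.96157963  0.00992936]
 [-0.78171108  0.21699117 -0.58467309]
 [ 0.56005515 -0.16816492 -0.81120823]] [-0.34676857  0.20672306  1.38039173]
```

View pics/top_c.png

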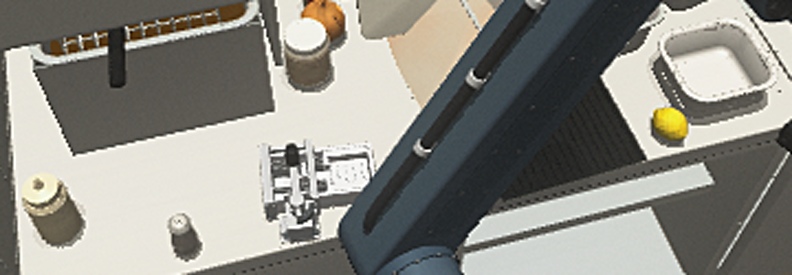

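The top view shows the dock and cassette at about crop px (315,185), with the knob at (292,155). The spice jar is hidden by the arm, the mill is at (182,232), and the lemon and pan are on the right. I'll move over the dock and look with the wrist camera.

>>> send_rows(deltas="36 -42 -3 0 0 0 1;36 -42 -3 0 0 0 1;36 -42 -3 0 0 0 1;36 -42 -3 0 0 0 1;36 -42 -3 0 0 0 1;36 -42 -3 0 0 0 1;36 -42 -3 0 0 0 1;36 -42 -3 0 0 0 1;36 -42 -3 0 0 0 1;36 -42 -3 0 0 0 1")

```text
time: 2.5
position: [0.4081, -0.0733, 0.3227]
tool_rot: [0.986, 0.167, 0.001, 0.0]
ft_force: [1.1, -0.8, 0.1]
grip_width: 0.0869
grip_force: 0.0
```

>>> send_rows(deltas="36 -42 -3 0 0 0 1;36 -42 -3 0 0 0 1;0 0 0 0 0 8 0.35;0 0 0 0 0 8 0.35;0 0 0 0 0 8 0.35;0 0 0 0 0 0 0.35")

```text
time: 3.25
position: [0.4478, 0.0282, 0.3284]
tool_rot: [0.999, -0.041, 0.0, 0.0]
ft_force: [-0.7, -0.4, -0.3]
grip_width: 0.055
grip_force: 0.0
```

```bash
python3 - <<'E'
from h import *
o=robot.get_obs(); print(o['time'],o['position'],o['tool_rot'],o['q'],o['grip_width'])
c=cam('wrist'); save('pics/w1.png',c['image']); W=cloud(c); V=W.reshape(-1,3); V=V[~np.isnan(V[:,0])]
print(-c['R'].T@c['t'], np.percentile(V,[1,99],axis=0))
def rect(V,lo,hi,xr,yr,l):
    m=(V[:,2]>lo)&(V[:,2]<hi)&(V[:,0]>xr[0])&(V[:,0]<xr[1])&(V[:,1]>yr[0])&(V[:,1]<yr[1])
    P=V[m].astype(np.float32)
    if len(P)<5: print(l,len(P)); return
    r=cv2.minAreaRect(P[:,:2].copy()); print(l,len(P),np.round(r[0],4),np.round(r[1],4),round(r[2],2),'z',np.median(P[:,2]))
rect(V,.034,.041,(.40,.56),(-.07,.072),'cassette')
rect(V,.094,.108,(.38,.56),(.05,.2),'knob')
rect(V,.046,.056,(.38,.58),(.05,.22),'bars')
rect(V,.060,.08,(.38,.58),(.05,.22),'arm')
rect(V,.022,.030,(.40,.56),(-.07,.072),'button')
c=cam('top'); save('pics/top1.png',c['image']);W2=cloud(c)
for n,t in [('top','mat'),('top','spice'),('top','mill')]:
  for r in robot.cut_out(n,t)[:2]:
    P=W2[r['region']]; P=P[~np.isnan(P[:,0])]
    print(t,r['p'],r['box'],np.round(np.percentile(P,[3,50,97],axis=0),3).tolist())
    if t=='mat':
        q=P[np.abs(P[:,2])<.012].astype(np.float32); print(cv2.minAreaRect(q[:,:2].copy()))
E
```

```text
3.25 [0.4477941  0.02824526 0.32837581] [ 9.99175354e-01 -4.06028336e-02  1.48370178e-04  2.19050909e-06] [-1.87013876e-01  2.39024652e-01  1.80926391e+00  4.38659072e-05
  1.09300989e+00  1.46499028e+00] 0.05497924012793197
[0.53170125 0.02183167 0.42151675] [[-0.25443814 -0.93194404 -0.8829587 ]
 [ 0.63166056  0.60099912  0.36850663]]
cassette 2744 [0.4807 0.0339] [0.0871 0.0902] 82.44 z 0.038425498
knob 395 [0.5003 0.1165] [0.0206 0.0201] 38.55 z 0.10136482
bars 2965 [0.4747 0.13  ] [0.0864 0.1479] 82.3 z 0.05234169
arm 1128 [0.4552 0.1207] [0.0231 0.1111] 78.32 z 0.06831154
button 2246 [0.4882 0.0312] [0.0862 0.0747] 82.27 z 0.026569914
mat 0.85 [289.9, 177.3, 371.4, 235.8] [[0.386, -0.446, -0.006], [0.47, -0.325, 0.001], [0.562, -0.206, 0.007]]
((0.47383803129196167, -0.32273954153060913), (0.19473639130592346, 0.2642073631286621), 3.3278467655181885)
mat 0.31 [291.4, 204.8, 304.6, 234.0] [[0.395, -0.181, 0.007], [0.404, -0.159, 0.079], [0.432, -0.144, 0.109]]
((0.40267258882522583, -0.1614488661289215), (0.036250196397304535, 0.008780717849731445), 77.83406066894531)
spice 0.54 [217.9, 210.2, 250.9, 237.9] [[0.433, -0.007, 0.007], [0.474, 0.038, 0.03], [0.521, 0.088, 0.043]]
spice 0.51 [290.2, 208.0, 306.0, 233.8] [[0.395, -0.181, 0.011], [0.404, -0.16, 0.079], [0.433, -0.144, 0.109]]
mill 0.74 [155.6, 240.6, 170.6, 262.2] [[0.408, 0.289, 0.009], [0.415, 0.305, 0.06], [0.435, 0.323, 0.089]]
```

View pics/w1.png

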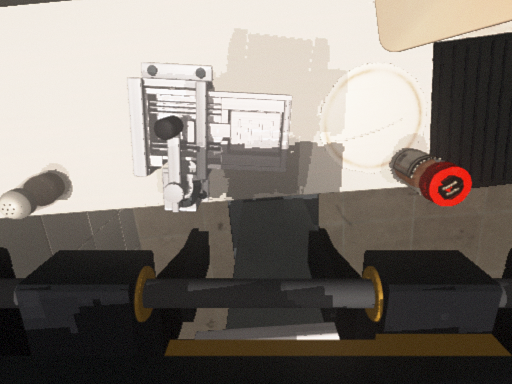

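View pics/top1.png

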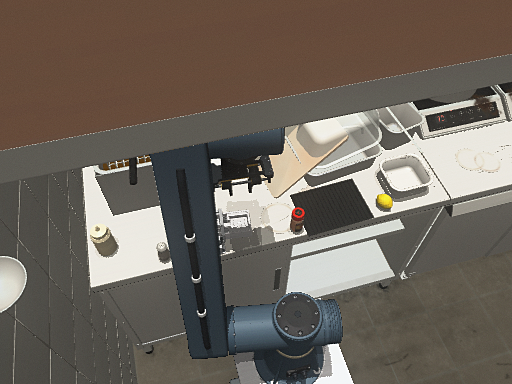

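The wrist view shows the knob at px (168,128), the cassette at (250,130) and the spice jar with its red cap at (445,185). The calculations give:

- Dock yaw of about -7.7°
- Pivot at about (0.426, 0.127)
- Mat centre at (0.474, -0.323)

Next I'll straddle the knob.

>>> send_rows(deltas="15 -31 20 0 0 0 0.45;15 -31 20 0 0 0 0.45;15 -30 20 0 0 3 0.45;0 0 38 0 0 0 0.45;0 0 38 0 0 0 0.45;0 0 20 0 0 0 0.45;0 0 0 0 0 0 0.45")

```text
time: 4.38
position: [0.4994, 0.116, 0.1708]
tool_rot: [0.998, -0.067, -0.002, 0.0]
ft_force: [0.5, 0.5, -0.2]
grip_width: 0.0392
grip_force: 0.0
```

```bash
python3 - <<'E'
from h import *
o=robot.get_obs(); print(o['time'],o['position'],o['tool_rot'],o['q'],o['grip_width'],o['ft_force'])
c=cam('wrist'); save('pics/w2.png',c['image'])
c=cam('top');W=cloud(c);V=W.reshape(-1,3)
for y in np.arange(-.45,0.01,.05):
    print(round(y,2),[round(float(np.nanpercentile(V[(abs(V[:,1]-y)<.025)&(abs(V[:,0]-x)<.0125)][:,2],95)),3) if ((abs(V[:,1]-y)<.025)&(abs(V[:,0]-x)<.0125)).any() else None for x in np.arange(.55,.73,.025)])
E
```

```text
4.375 [0.49936332 0.11598058 0.1707833 ] [ 9.97717647e-01 -6.74937745e-02 -2.01642475e-03  1.47570536e-04] [9.95402510e-03 5.67598360e-01 1.81899224e+00 2.61177003e-05
 7.59045650e-01 1.71582189e+00] 0.03919083713368826 [ 0.4704343   0.50441843 -0.19971171]
-0.45 [0.004, 0.101, 0.124, 0.244, 0.253, 0.252, None, None]
-0.4 [0.005, 0.101, 0.21, 0.241, 0.245, 0.246, 0.24, None]
-0.35 [0.1, 0.1, 0.223, 0.238, 0.241, 0.242, 0.24, None]
-0.3 [0.102, 0.125, 0.219, 0.232, 0.233, 0.237, 0.236, None]
-0.25 [0.007, 0.112, 0.119, 0.117, 0.119, 0.204, 0.217, 0.19]
-0.2 [0.006, 0.081, 0.084, 0.084, 0.082, 0.08, 0.082, 0.082]
-0.15 [0.037, 0.047, 0.047, 0.046, 0.046, 0.049, 0.047, 0.047]
-0.1 [0.004, 0.009, 0.008, 0.01, 0.011, 0.011, 0.01, 0.012]
-0.05 [0.005, 0.006, 0.006, 0.005, 0.005, 0.005, 0.005, 0.006]
-0.0 [0.005, 0.004, 0.005, 0.004, 0.003, 0.084, 0.085, 0.004]
```

View pics/w2.png

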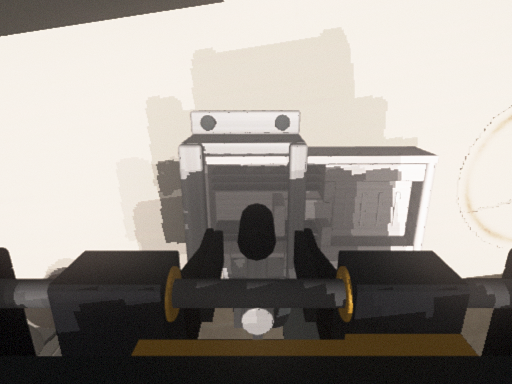

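The knob sits centred between the open fingers at px (257,230). Descending, then swinging the arc.

>>> send_rows(deltas="0 0 17 0 0 0 0.45;-0.3 -6.5 0 0 0 -5 0.45;-0.3 -6.5 0 0 0 -5 0.45;-0.3 -6.5 0 0 0 -5 0.45;-0.3 -6.5 0 0 0 -5 0.45;-0.3 -6.5 0 0 0 -5 0.45;-0.3 -6.5 0 0 0 -5 0.45;-0.3 -6.5 0 0 0 -5 0.45;-0.3 -6.5 0 0 0 -5 0.45")

```text
time: 5.6
position: [0.492, 0.1654, 0.1576]
tool_rot: [0.96, 0.28, 0.004, 0.002]
ft_force: [1.9, -3.0, 3.7]
grip_width: 0.0392
grip_force: 2.2
```

>>> send_rows(deltas="-0.3 -6.5 0 0 0 -5 0.45;-0.3 -6.5 0 0 0 -5 0.45;-0.3 -6.5 0 0 0 -5 0.45;-0.3 -6.5 0 0 0 -5 0.45;-0.3 -6.5 0 0 0 -5 0.45;-0.3 -6.5 0 0 0 -5 0.45")

```text
time: 6.35
position: [0.4632, 0.1924, 0.1573]
tool_rot: [0.855, 0.518, 0.003, 0.001]
ft_force: [1.3, 0.1, 0.3]
grip_width: 0.0394
grip_force: 0.6
```

>>> send_rows(deltas="-0.3 -6.5 0 0 0 -5 0.45;-0.3 -6.5 0 0 0 -5 0.45;-0.3 -6.5 0 0 0 -5 0.45;-0.3 -6.5 0 0 0 -5 0.45;-0.3 -6.5 0 0 0 -5 0.45;-0.3 -6.5 0 0 0 -5 0.45;0 0 0 0 0 0 0.45;0 0 0 0 0 0 0.45")

```text
time: 7.35
position: [0.4242, 0.2006, 0.1561]
tool_rot: [0.694, 0.72, 0.001, 0.001]
ft_force: [0.5, 0.6, 0.2]
grip_width: 0.0391
grip_force: 0.0
```

```bash
python3 - <<'E'
from h import *
o=robot.get_obs(); print(o['time'],o['position'],o['tool_rot'],o['q'],o['grip_width'],o['ft_force'])
c=cam('top');W=cloud(c);V=W.reshape(-1,3)
for n in ['wrist','scene','top']:
    c=cam(n); W=cloud(c)
    for r in robot.cut_out(n,'latch_knob')[:2]:
        P=W[r['region']]; print(n,r['p'],r['box'],np.round(np.nanpercentile(P,[3,50,97],axis=0),3).tolist())
    if n=='wrist': save('pics/w3.png',c['image'])
E
```

```text
7.35 [0.42419017 0.20064827 0.15608037] [0.69359167 0.7203672  0.00107829 0.00072933] [2.03008167e-01 5.56875603e-01 1.93911985e+00 2.87865496e-05
 6.42993697e-01 1.65116536e-01] 0.03913421982686615 [0.52216665 0.60311358 0.2457296 ]
wrist 0.58 [229.7, 208.8, 283.7, 337.7] [[0.41, 0.128, 0.017], [0.423, 0.2, 0.078], [0.439, 0.213, 0.103]]
scene 0.68 [178.5, 184.4, 197.2, 209.5] [[0.411, 0.104, 0.014], [0.42, 0.139, 0.07], [0.435, 0.202, 0.104]]
top 0.65 [205.8, 237.1, 220.9, 240.9] [[0.413, 0.115, 0.025], [0.422, 0.132, 0.068], [0.435, 0.15, 0.078]]
```

View pics/w3.png

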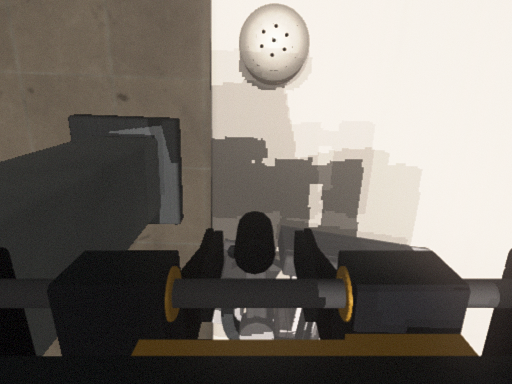

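The knob is at about (0.4235, 0.200), so the latch angle is about 1.74 rad, and it has dropped (top at 0.103 m). Next I'll move over the nose wall with the gripper flipped, so the camera points away from the tall boards.

>>> send_rows(deltas="0 0 -40 0 0 0 0.45;0 0 -40 0 0 0 0.45;-52 11 0 0 0 0 0.45;-52 11 0 0 0 0 0.45;-52 11 0 0 0 0 0.45;-52 11 0 0 0 0 0.45")

```text
time: 8.45
position: [0.4756, -0.0072, 0.2353]
tool_rot: [0.693, 0.721, 0.0, 0.0]
ft_force: [0.9, 1.0, -0.3]
grip_width: 0.0393
grip_force: 0.0
```

>>> send_rows(deltas="0 0 0 0 0 -10 0.4;0 0 0 0 0 -10 0.4;0 0 0 0 0 -10 0.4;0 0 0 0 0 -10 0.4;0 0 0 0 0 -10 0.4;0 0 0 0 0 -10 0.4;0 0 0 0 0 -10 0.4;0 0 0 0 0 -10 0.4;0 0 0 0 0 0 0.4")

```text
time: 9.57
position: [0.4752, -0.0056, 0.2351]
tool_rot: [0.069, 0.998, 0.0, -0.0]
ft_force: [0.7, -0.1, 0.4]
grip_width: 0.0348
grip_force: 0.0
```

```bash
cat >> h.py <<'E'
def rect(V,lo,hi,xr,yr,l):
    m=(V[:,2]>lo)&(V[:,2]<hi)&(V[:,0]>xr[0])&(V[:,0]<xr[1])&(V[:,1]>yr[0])&(V[:,1]<yr[1])
    P=V[m].astype(np.float32)
    if len(P)<5: print(l,len(P)); return
    r=cv2.minAreaRect(P[:,:2].copy()); print(l,len(P),np.round(r[0],4),np.round(r[1],4),round(r[2],2),'z',np.median(P[:,2]))
def yaw(o): q=o['tool_rot']; return np.degrees(2*np.arctan2(q[1],q[0]))
E
python3 - <<'E'
from h import *
o=robot.get_obs(); print(o['time'],o['position'],yaw(o),o['q'],o['grip_width'])
c=cam('wrist'); save('pics/w4.png',c['image']); V=cloud(c).reshape(-1,3)
rect(V,.034,.041,(.40,.56),(-.07,.072),'cassette w')
P=V[(V[:,2]>.034)&(V[:,2]<.041)]
ey=np.array([.134,.991]);ex=np.array([.991,-.134]);D=np.array([.4878,.0839])
a=(P[:,:2]-D)@ey; b=(P[:,:2]-D)@ex
m=abs(b)<.02; print('nose wall along dock y:',np.percentile(a[m&(a<-.07)&(a>-.12)],[2,50,98]))
m=(a<-.03)&(a>-.08); print('x sides',np.percentile(b[m&(abs(b)<.06)],[1,99]))
for n in ['top','scene']:
    V=cloud(cam(n)).reshape(-1,3); rect(V,.033,.042,(.40,.56),(-.07,.072),'cassette '+n); rect(V,.09,.108,(.39,.46),(.16,.23),'knob '+n)
E
```

```text
9.575 [ 0.47520505 -0.00561836  0.23514014] 172.11497071574897 [-2.47570405e-01  4.16892681e-01  1.85980392e+00  8.61022588e-06
  8.65219625e-01 -1.68075259e+00] 0.03483514527588832
cassette w 4244 [0.4806 0.034 ] [0.0868 0.0909] 82.83 z 0.038406588
nose wall along dock y: [-0.09382127 -0.09015588 -0.0864751 ]
x sides [-0.04535014  0.04375507]
cassette top 265 [0.479  0.0335] [0.0874 0.0967] 82.43 z 0.037288774
knob top 0
cassette scene 132 [0.4814 0.0287] [0.0856 0.0971] 84.74 z 0.03915781
knob scene 22 [0.417  0.1981] [0.0163 0.0185] 36.27 z 0.100678876
```

View pics/w4.png

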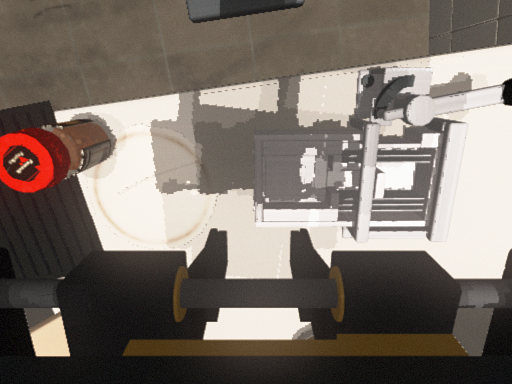

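The nose wall is centred under the gripper: cassette rim at px (255–360, 135–225), latch open at the top right. Descending to press the button.

>>> send_rows(deltas="0 0 40 0 0 0 0.4;0 0 40 0 0 0 0.4;0 0 35 0 0 0 0.4;0 0 14 0 0 0 0.4;0 0 7 0 0 0 0.4;0 0 6 0 0 0 0.4;0 0 5 0 0 0 0.4;0 0 0 0 0 0 0.4")

```text
time: 10.72
position: [0.4758, -0.0058, 0.0889]
tool_rot: [0.068, 0.998, -0.0, 0.001]
ft_force: [-0.0, -0.0, 4.4]
grip_width: 0.0348
grip_force: 2.4
```

>>> send_rows(deltas="0 0 2 0 0 0 0.4;0 0 0.5 0 0 0 0;0 0 0 0 0 0 0;0 0 0 0 0 0 0;0 0 0 0 0 0 0", newtons=15)

```text
time: 11.35
position: [0.4759, -0.0053, 0.0866]
tool_rot: [0.068, 0.998, 0.0, 0.001]
ft_force: [1.3, 2.8, 5.9]
grip_width: 0.0078
grip_force: 16.7
```

The gripper holds the 8 mm wall, and the button is about 9.4 mm down. Pulling out.

>>> send_rows(deltas="0 -5 0 0 0 0 0;0 -7 0 0 0 0 0;0 -7 0 0 0 0 0;0 -7 0 0 0 0 0;0 -7 0 0 0 0 0")

```text
time: 11.98
position: [0.4712, -0.0378, 0.0865]
tool_rot: [0.068, 0.998, 0.0, 0.001]
ft_force: [1.2, 5.2, 5.7]
grip_width: 0.0076
grip_force: 16.8
```

The cassette is out 33 mm, past the hook. In this grip the gripper body would meet the spice jar on the way out. I'll release and regrip crosswise with both fingers inside the well.

>>> send_rows(deltas="0 0 0 0 0 0 0.4;0 0 0 0 0 0 0.4;0 0 0 0 0 0 0.4;0 0 -30 0 0 0 0.4;0 0 -30 0 0 0 0.4;0 19 0 0 0 0 0.3;0 0 0 0 0 10 0.2;0 0 0 0 0 10 0.2;0 0 0 0 0 10 0.2;0 0 0 0 0 10 0.2")

```text
time: 13.22
position: [0.4735, -0.0194, 0.146]
tool_rot: [0.407, 0.913, 0.0, 0.0]
ft_force: [0.1, -0.3, 0.1]
grip_width: 0.0181
grip_force: 0.0
```

>>> send_rows(deltas="0 0 0 0 0 10 0.2;0 0 0 0 0 10 0.2;0 0 0 0 0 10 0.2;0 0 0 0 0 10 0.2;0 0 0 0 0 10 0.2;0 0 0 0 0 0 0.2")

```text
time: 13.98
position: [0.4735, -0.0194, 0.1459]
tool_rot: [0.753, 0.658, 0.0, 0.0]
ft_force: [-0.1, -0.0, -0.2]
grip_width: 0.0175
grip_force: 0.0
```

```bash
python3 - <<'E'
from h import *
o=robot.get_obs(); print(o['time'],o['position'],yaw(o),o['q'],o['grip_width'])
c=cam('top'); V=cloud(c).reshape(-1,3); rect(V,.033,.042,(.40,.56),(-.12,.072),'cassette top')
c=cam('scene'); V=cloud(c).reshape(-1,3); rect(V,.033,.042,(.40,.56),(-.12,.072),'cassette scene')
c=cam('wrist'); save('pics/w5.png',c['image']); V=cloud(c).reshape(-1,3); rect(V,.033,.042,(.40,.56),(-.12,.072),'cassette wrist')
P=V[(V[:,2]>.034)&(V[:,2]<.041)]
ey=np.array([.134,.991]);ex=np.array([.991,-.134]);D=np.array([.4878,.0839])
a=(P[:,:2]-D)@ey; b=(P[:,:2]-D)@ex
m=abs(b)<.02; print('nose wall along dock y:',np.percentile(a[m&(a<-.1)&(a>-.14)],[2,50,98]) if (m&(a<-.1)).sum()>5 else 0)
E
```

```text
13.975 [ 0.47348125 -0.01944335  0.14591743] 82.3586105521787 [-2.77482300e-01  5.81108959e-01  1.93248958e+00  2.55785516e-05
  6.27525186e-01 -1.44135596e-01] 0.0174531274505319
cassette top 218 [0.4755 0.015 ] [0.1147 0.0935] 82.1 z 0.036874287
cassette scene 168 [0.4743 0.0146] [0.1207 0.0949] 84.04 z 0.038595438
cassette wrist 10047 [0.4785 0.0182] [0.12   0.0905] 82.36 z 0.038377646
nose wall along dock y: [-0.12573385 -0.12106224 -0.11839171]
```

View pics/w5.png

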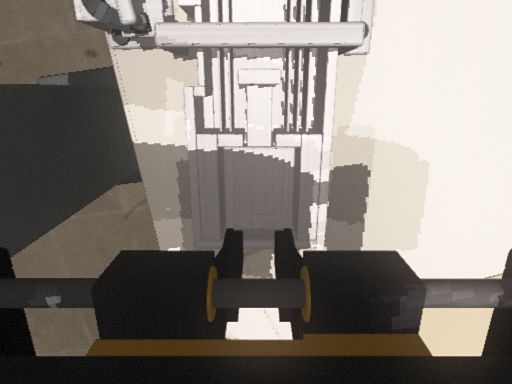

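The wrist view shows both fingers centred over the well, with side walls at px about 205 and 310 and the crossbar above at row 33. Inserting and drawing out.

>>> send_rows(deltas="2 0 20 0 0 0 0.2;0 0 20 0 0 0 0.2;0 0 11 0 0 0 0.2;0 0 6 0 0 0 0.2;-4 0 0 0 0 0 0.2;-5 0 0 0 0 0 0.2;-8 0 0 0 0 0 0.2;-8 0 0 0 0 0 0.2")

```text
time: 15.12
position: [0.4705, -0.0427, 0.0893]
tool_rot: [0.753, 0.657, 0.0, 0.0]
ft_force: [0.3, 5.0, 6.1]
grip_width: 0.0174
grip_force: 3.8
```

>>> send_rows(deltas="-8 0 0 0 0 0 0.2;-8 0 0 0 0 0 0.2;-8 0 0 0 0 0 0.2;-8 0 0 0 0 0 0.2;-8 0 0 0 0 0 0.2;-3 0 0 0 0 0 0.2;0 0 0 0 0 0 0.2")

```text
time: 16.0
position: [0.4644, -0.0857, 0.0892]
tool_rot: [0.754, 0.657, 0.0, 0.0]
ft_force: [0.4, 1.4, 4.1]
grip_width: 0.0171
grip_force: 2.6
```

```bash
python3 - <<'E'
from h import *
o=robot.get_obs(); print(o['time'],o['position'],yaw(o))
for n in ['top','scene','wrist']:
    c=cam(n); V=cloud(c).reshape(-1,3); rect(V,.033,.042,(.40,.56),(-.14,.09),'cassette '+n)
    if n=='top':
        for r in robot.cut_out(n,'spice')[:2]:
            P=cloud(c)[r['region']]; print(r['p'],np.round(np.nanpercentile(P,[3,50,97],axis=0),3).tolist())
V=V[(V[:,2]>.033)&(V[:,2]<.042)]
E
```

```text
16.0 [ 0.46444945 -0.08570095  0.08920105] 82.2014528480452
cassette top 174 [ 0.4747 -0.0168] [0.0906 0.1014] 71.32 z 0.037569772
0.56 [[0.396, -0.181, 0.004], [0.405, -0.16, 0.078], [0.439, -0.144, 0.109]]
cassette scene 148 [ 0.4632 -0.0201] [0.1725 0.0785] 79.87 z 0.03879225
cassette wrist 17240 [ 0.4716 -0.0324] [0.1292 0.0905] 82.08 z 0.038323443
```

The cassette is out, with its centre at about dock y -104 mm. Shifting the nose sideways (+x) to clear the spice jar.

>>> send_rows(deltas="0.5 6 0 0 0 -1 0.2;0.5 7 0 0 0 -2 0.2;0.5 7 0 0 0 -2 0.2;0.5 7 0 0 0 -2 0.2;0.5 7 0 0 0 -2 0.2;0 4 0 0 0 -1 0.2;0 0 0 0 0 0 0.2;0 0 -30 0 0 0 0.2;0 0 -35 0 0 0 0.3")

```text
time: 17.32
position: [0.5034, -0.0855, 0.1538]
tool_rot: [0.693, 0.721, -0.0, 0.0]
ft_force: [-0.4, 0.1, -0.4]
grip_width: 0.0216
grip_force: 0.0
```

```bash
cat > fit.py <<'E'
from h import *
def outline(cname,save_as=None):
    c=cam(cname); W=cloud(c); 
    if save_as: save(save_as,c['image'])
    m=(W[...,2]>.033)&(W[...,2]<.042)&(W[...,0]>.39)&(W[...,0]<.575)&(W[...,1]<.09)&(W[...,1]>-.5)
    n,l,s,_=cv2.connectedComponentsWithStats(cv2.morphologyEx(m.astype(np.uint8),cv2.MORPH_CLOSE,np.ones((5,5))))
    k=1+np.argmax(s[1:,4]); P=W[(l==k)&m]
    r=cv2.minAreaRect(P[:,:2].astype(np.float32)); print(cname,len(P),np.round(r[0],4),np.round(r[1],4),round(r[2],2),'yrange',P[:,1].min(),P[:,1].max())
    return c,P
E
python3 - <<'E'
from fit import *
o=robot.get_obs(); print(o['time'],o['position'],yaw(o),o['q'])
outline('top');outline('scene');outline('wrist','pics/w6.png')
E
```

```text
17.325 [ 0.50342384 -0.08547001  0.15375979] 92.30632104690112 [-3.87221110e-01  5.95347397e-01  1.83678139e+00 -2.65191017e-04
  7.09112191e-01 -4.27272772e-01]
top 288 [ 0.4871 -0.0252] [0.0963 0.1679] 4.55 yrange -0.1120419936418028 0.05472705267745729
scene 240 [ 0.4914 -0.008 ] [0.1098 0.1883] 4.15 yrange -0.10535086328417398 0.08960144042222364
wrist 5777 [ 0.5072 -0.0289] [0.0555 0.1522] 4.25 yrange -0.10618401724927432 0.04703815163709037
```

View pics/w6.png

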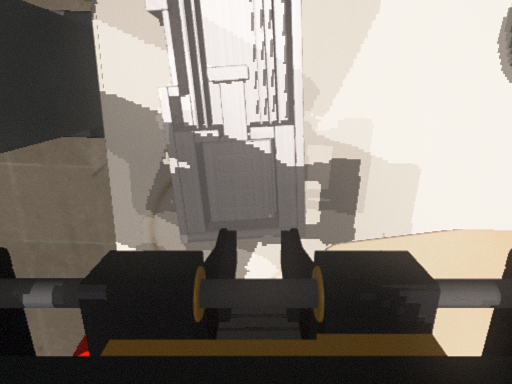

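```bash
python3 - <<'E'
from h import *
V=cloud(cam('wrist')).reshape(-1,3); V=V[(V[:,2]>.034)&(V[:,2]<.042)&(V[:,0]>.41)&(V[:,0]<.57)&(V[:,1]<.06)&(V[:,1]>-.13)][:,:2]
h,x=np.histogram(V[:,1],bins=np.arange(-.13,.061,.005)); print(h)
r=cv2.minAreaRect(V.astype(np.float32)); print(r)
for t in (3.9,4.4,4.9):
    a=np.radians(t); ex=np.array([np.cos(a),np.sin(a)]); ey=np.array([-np.sin(a),np.cos(a)])
    print(t,np.percentile(V@ex,[.3,1,99,99.7]),np.percentile(V@ey,[.1,.5,2]))
E
```

```text
[  0   0   0   9 194 538 490 354 379 381 387 384 406 409 419 433 434 459
 529 780 567 227 183 199 285 195 190 178 189 190 197 207 206 287 324  53
   0   0]
((0.4879149794578552, -0.029365815222263336), (0.09058307856321335, 0.15591412782669067), 5.784860610961914)
3.9 [0.4392446  0.44034368 0.5305503  0.53148423] [-0.14056923 -0.13953952 -0.13752038]
4.4 [0.43911924 0.4400346  0.52970195 0.5302675 ] [-0.14449597 -0.14355134 -0.14169913]
4.9 [0.43877268 0.43958116 0.52874989 0.52918488] [-0.14845251 -0.14772075 -0.14587893]
```

Cassette yaw is about +5.8°, with the centre near (0.487, -0.022). Regripping the nose wall lengthwise.

>>> send_rows(deltas="-17 -9 0 0 0 -3.5 0.4;0 0 0 0 0 -10 0.4;0 0 0 0 0 -10 0.4;0 0 0 0 0 -10 0.4;0 0 0 0 0 -10 0.4;0 0 0 0 0 -10 0.4;0 0 0 0 0 -10 0.4;0 0 0 0 0 -10 0.4;0 0 0 0 0 -10 0.4;0 0 0 0 0 -10 0.4")

```text
time: 18.77
position: [0.4939, -0.1022, 0.1522]
tool_rot: [-0.053, 0.999, 0.0, -0.001]
ft_force: [0.6, 0.5, -0.6]
grip_width: 0.0352
grip_force: 0.0
```

>>> send_rows(deltas="0 0 0 0 0 0 0.4;0 0 0 0 0 0 0.4")

```text
time: 19.02
position: [0.494, -0.1022, 0.1529]
tool_rot: [-0.049, 0.999, 0.0, -0.001]
ft_force: [0.1, 0.7, -0.2]
grip_width: 0.035
grip_force: 0.0
```

```bash
python3 - <<'E'
from h import *
o=robot.get_obs(); print(o['time'],o['position'],yaw(o),o['q'],o['grip_width'])
c=cam('wrist');save('pics/w7.png',c['image']);V0=cloud(c).reshape(-1,3); V=V0[(V0[:,2]>.034)&(V0[:,2]<.042)&(V0[:,0]>.41)&(V0[:,0]<.57)&(V0[:,1]<.06)&(V0[:,1]>-.14)][:,:2]
print(cv2.minAreaRect(V.astype(np.float32)))
for n in ['top','scene','wrist']:
    V=cloud(cam(n)).reshape(-1,3)
    print(n,[(round(y,2),round(float(np.percentile(s,2)),3)) for y in np.arange(-.44,-.1,.04) for s in [V[(abs(V[:,1]-y)<.02)&(V[:,2]>.025)&(V[:,2]<.3)&(V[:,0]>.53)&(V[:,0]<.7)][:,0]] if len(s)>10])
    s=V[(V[:,0]>.38)&(V[:,0]<.45)&(V[:,1]<-.13)&(V[:,1]>-.2)&(V[:,2]>.02)&(V[:,2]<.112)]
    if len(s)>10: print(n,'spice',np.percentile(s,[2,98],axis=0))
E
```

```text
19.025 [ 0.49403478 -0.10223155  0.1529422 ] 185.60645159525276 [-4.25885526e-01  5.92033573e-01  1.85155629e+00 -1.65545745e-06
  6.99361695e-01 -2.09453162e+00] 0.03495784256666359
((0.48726338148117065, -0.022649727761745453), (0.09050343185663223, 0.1698293387889862), 5.810394763946533)
top [(np.float64(-0.44), 0.573), (np.float64(-0.4), 0.568), (np.float64(-0.36), 0.566), (np.float64(-0.32), 0.56), (np.float64(-0.28), 0.562), (np.float64(-0.24), 0.574), (np.float64(-0.2), 0.531)]
top spice [[ 0.39522942 -0.18418971  0.02396955]
 [ 0.43705289 -0.14395412  0.11058362]]
scene [(np.float64(-0.44), 0.575), (np.float64(-0.4), 0.57), (np.float64(-0.36), 0.565), (np.float64(-0.32), 0.562), (np.float64(-0.28), 0.556), (np.float64(-0.24), 0.571), (np.float64(-0.2), 0.531), (np.float64(-0.16), 0.533)]
scene spice [[ 0.39452462 -0.18867378  0.02295218]
 [ 0.43044806 -0.15056312  0.1094302 ]]
wrist [(np.float64(-0.28), 0.585), (np.float64(-0.24), 0.571), (np.float64(-0.2), 0.571), (np.float64(-0.12), 0.531)]
wrist spice [[ 0.3990415  -0.18330925  0.03585945]
 [ 0.43749746 -0.14295161  0.10734594]]
```

View pics/w7.png

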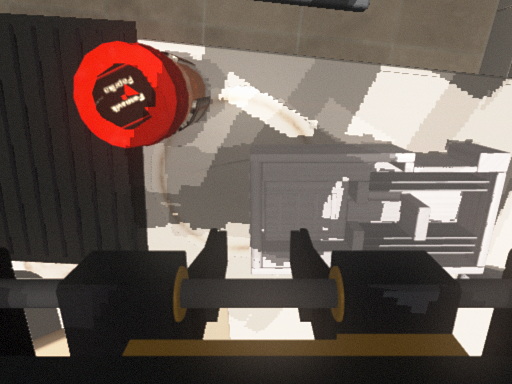

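Full fit: cassette centre (0.487, -0.023), yaw 5.8°; the gripper lines up with the nose wall. The spice jar reaches x = 0.437 and the boards start at about 0.557. Descend and grip.

>>> send_rows(deltas="-1 -1 25 0 0 0 0.4;0 0 20 0 0 0 0.4;0 0 10 0 0 0 0.4;0 0 5 0 0 0 0.4;0 0 0 0 0 0 0;0 0 0 0 0 0 0;0 0 0 0 0 0 0;0 0 0 0 0 0 0", newtons=20)

```text
time: 20.23
position: [0.4957, -0.1034, 0.0943]
tool_rot: [-0.05, 0.999, -0.0, 0.001]
ft_force: [-1.1, 1.8, 5.3]
grip_width: 0.0079
grip_force: 20.6
```

>>> send_rows(deltas="-2 -6 0 0 0 1.5 0;-2 -7 0 0 0 1.5 0;0 -7 0 0 0 1.6 0;0 0 0 0 0 0 0")

```text
time: 20.72
position: [0.5004, -0.1227, 0.0943]
tool_rot: [-0.01, 1.0, 0.0, -0.0]
ft_force: [-1.7, 2.0, 6.5]
grip_width: 0.0075
grip_force: 20.8
```

```bash
python3 - <<'E'
from fit import *
o=robot.get_obs(); print(o['time'],o['position'],yaw(o),o['grip_width'])
c,P=outline('wrist')
E
```

```text
20.725 [ 0.50040551 -0.12266439  0.09429236] 181.1100699172294 0.007529337501780904
wrist 10222 [ 0.4696 -0.0676] [0.0571 0.1409] 14.34 yrange -0.13520704741347622 0.007529743678950433
```

```bash
cat > cas.py <<'E'
from h import *
def cas(n,ylo,yhi):
    V=cloud(cam(n)).reshape(-1,3); V=V[(V[:,2]>.034)&(V[:,2]<.042)&(V[:,0]>.42)&(V[:,0]<.555)&(V[:,1]<yhi)&(V[:,1]>ylo)][:,:2]
    for t in np.arange(-2,7,1.):
        a=np.radians(t); e=V@np.array([np.cos(a),np.sin(a)]); w=np.percentile(e,[.5,99.5]); print(t,len(V),w.round(4),round(w[1]-w[0],4))
    print(np.percentile(V[:,1],[.5,99.5]), cv2.minAreaRect(V.astype(np.float32)))
E
python3 -c "
from cas import *
cas('wrist',-.14,.07)"
```

```text
-2.0 11907 [0.4543 0.5471] 0.0928
-1.0 11907 [0.454  0.5452] 0.0913
0.0 11907 [0.4535 0.5434] 0.0899
1.0 11907 [0.4527 0.5423] 0.0896
2.0 11907 [0.4507 0.5415] 0.0908
3.0 11907 [0.4484 0.5408] 0.0924
4.0 11907 [0.4459 0.5401] 0.0942
5.0 11907 [0.4432 0.5392] 0.096
6.0 11907 [0.4404 0.5381] 0.0978
[-0.1308675   0.00554221] ((0.4991472065448761, -0.06315328925848007), (0.09101149439811707, 0.14355115592479706), 1.0355558395385742)
```

Cassette yaw is about 1° and it spans x 0.4535–0.543, which clears both sides. Sliding along -y.

>>> send_rows(deltas="0.4 -20 0 0 0 0 0;0.4 -25 0 0 0 0 0;0.4 -25 0 0 0 0 0;0.4 -25 0 0 0 0 0;0.4 -25 0 0 0 0 0")

```text
time: 21.45
position: [0.5007, -0.2422, 0.0943]
tool_rot: [-0.01, 1.0, 0.001, -0.001]
ft_force: [0.9, 6.4, 6.9]
grip_width: 0.008
grip_force: 21.1
```

>>> send_rows(deltas="0.4 -25 0 0 0 0 0;0.4 -25 0 0 0 0 0;0.4 -25 0 0 0 0 0;0.4 -25 0 0 0 0 0;0.4 -20 0 0 0 0 0;0 0 0 0 0 0 0")

```text
time: 22.2
position: [0.502, -0.3656, 0.0943]
tool_rot: [-0.01, 1.0, -0.002, 0.001]
ft_force: [-0.3, -4.5, 3.7]
grip_width: 0.0079
grip_force: 20.7
```

>>> send_rows(deltas="1 -15 0 0 0 0 0;6 -13 0 0 0 -1 0;8 -12 0 0 0 -1.2 0;7 0 0 0 0 0 0;0 0 0 0 0 0 0;0 0 0 0 0 0 0.3;0 0 0 0 0 0 0.4;0 0 -2 0 0 0 0.4")

```text
time: 23.2
position: [0.4804, -0.4035, 0.0955]
tool_rot: [-0.029, 1.0, 0.0, -0.0]
ft_force: [0.4, -2.2, 2.8]
grip_width: 0.0298
grip_force: 1.4
```

>>> send_rows(deltas="0 0 -10 0 0 0 0.4;0 0 -30 0 0 0 0.4;0 0 -40 0 0 0 0.4;0 0 -40 0 0 0 0.4;0 0 -40 0 0 0 0.4;0 0 0 0 0 0 0.4")

```text
time: 23.95
position: [0.4814, -0.4039, 0.2593]
tool_rot: [-0.029, 1.0, -0.002, 0.002]
ft_force: [-0.0, -0.2, -0.7]
grip_width: 0.0348
grip_force: 0.0
```

```bash
python3 - <<'E'
from cas import *
o=robot.get_obs(); print(o['time'],o['position'],yaw(o))
c=cam('wrist');save('pics/w8.png',c['image'])
cas('wrist',-.44,-.19);cas('scene',-.44,-.19)
for n in ['top','scene']:
    V=cloud(cam(n)).reshape(-1,3); rect(V,.09,.108,(.39,.46),(.16,.23),'knob '+n)
    s=V[(V[:,0]>.38)&(V[:,0]<.45)&(V[:,1]<-.13)&(V[:,1]>-.2)&(V[:,2]>.05)&(V[:,2]<.112)]
    print('spice',np.percentile(s,[2,98],axis=0))
E
```

```text
23.95 [ 0.48142339 -0.40394818  0.25928519] 183.36439595427365
-2.0 5785 [0.4376 0.5366] 0.099
-1.0 5785 [0.4334 0.5301] 0.0966
0.0 5785 [0.4292 0.5234] 0.0942
1.0 5785 [0.4247 0.5166] 0.0919
2.0 5785 [0.4199 0.5099] 0.09
3.0 5785 [0.414  0.5036] 0.0896
4.0 5785 [0.4068 0.4981] 0.0912
5.0 5785 [0.3994 0.4928] 0.0933
6.0 5785 [0.3918 0.4875] 0.0957
[-0.40821642 -0.23781451] ((0.4765992760658264, -0.32241877913475037), (0.09070425480604172, 0.16947682201862335), 3.0601518154144287)
-2.0 357 [0.4339 0.5375] 0.1036
-1.0 357 [0.4297 0.531 ] 0.1014
0.0 357 [0.4253 0.5245] 0.0992
1.0 357 [0.4208 0.5181] 0.0973
2.0 357 [0.4161 0.5117] 0.0957
3.0 357 [0.4106 0.5057] 0.0951
4.0 357 [0.4043 0.4994] 0.0951
5.0 357 [0.397  0.4935] 0.0965
6.0 357 [0.3895 0.4882] 0.0988
[-0.41014898 -0.23879517] ((0.4765687882900238, -0.3235165476799011), (0.09735462069511414, 0.17127837240695953), 2.743177652359009)
knob top 39 [0.4194 0.2021] [0.0185 0.0214] 39.8 z 0.10049277
spice [[ 0.39583313 -0.18397207  0.05148441]
 [ 0.4379979  -0.14406697  0.10934438]]
knob scene 22 [0.4189 0.1993] [0.0153 0.0182] 49.63 z 0.099054694
spice [[ 0.39484858 -0.18847758  0.05272251]
 [ 0.43337925 -0.15001105  0.10966922]]
```

View pics/w8.png

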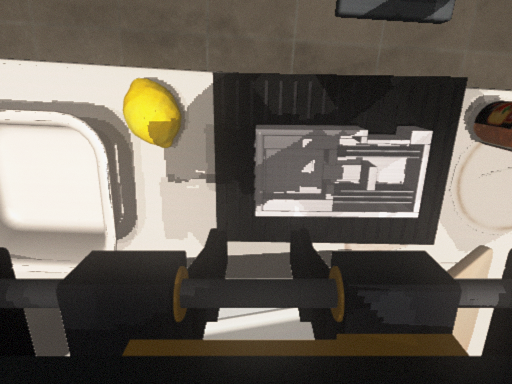

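The cassette lies centred on the mat (px 255–430, 125–217, inside the mat at 215–465, 75–243). The spice jar has not moved and the latch is still open, so I'm handing in.

```bash
python3 -c "
from h import *
print(robot.hand_in())"
```

```text
the job is handed in; nothing more can be done
None
```

I handed the job in at about 24 s; the hand-in gave no verdict. In the last pictures the cassette lies flat and wholly on the mat, about 3 mm off centre, the latch is in its open notch and the spice jar is where it started.

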